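# Put up the drop leaf of the side station on its brace and set the dish on it

### The arm

A 6-joint arm with a two-finger parallel gripper is mounted at the origin on the work surface; the furniture and walls round the work are solid. World frame = base frame: x ahead of the robot, y to its left, z up, the work surface at z = 0. Lengths are in mm, angles in degrees, forces in N, time in s.
With the tool pointing down it reaches from about 300 to 850 mm from the base axis. Payload 4.2 kg.
Tool frame: the origin (TCP) lies midway between the tips of the shut fingers; the grasp point (between the pads) lies 19 mm behind it; z points along the fingers, y is the line along which they close (so a half turn about z gives the same grasp; the last joint's range is limited). The gripper opens to 91 mm and grips with 3 to 60 N. Pads are 32 mm wide; open, the fingers measure 118 mm over their backs; the gripper's body (76 mm by 178 mm) begins 60 mm behind the grasp point.
Start: joints at [-72.365, 18.312, 89.639, -0, 72.044, -1.146], TCP at [185.131, -544.398, 213.976] pointing down, gripper open.
Joint ranges: [-177.97, 177.97], [-48.28, 115.42], [12.27, 149.76], [-77.06, 257.06], [2.81, 150.46], [-146.56, 146.56]. Speed limits (degrees/s): [147.25, 147.25, 180, 180, 180, 180].

### API

Orientations are given as [roll, pitch, yaw] about the fixed x, y, z axes, in that order (R = Rz(yaw) Ry(pitch) Rx(roll)).
In Python, from workcell import state, grab_frame, camera_model, workorder gives the robot as it stands.
- The arm moves only by the tool carry_out, never from a script. Its argument "commands" is a list of rows, each a list of 7 numbers: the turn, a rotation vector about the tool's x, y, z in degrees, then the shift along the tool's x, y, z in mm, then the opening, from -1 (shut) to 1 (fully open). In form: [[ax, ay, az, dx, dy, dz, hand], ...]. A call has 1 to 20 rows; each row is the pose to reach, as a shift and turn from the pose commanded when the call began, along the tool's axes at that moment; what a row does not reach only later rows make up. A row lasts 1/10 s, in which the tool goes at most 50 mm and 8.59 degrees, less where a joint would pass 70% of its speed; a pose out of reach is approached as far as the arm can. A call with a gripper value outside its range is refused whole. The fingers move at their own pace and stop on an object; "force" is the grip in N (left out, the last holds). Time passes only in rows, so rows that repeat a pose let the fingers close. It gives the time, the measured TCP pose, the force, the opening and the grip force at its end, in the units of the state.
- state(): the state, without advancing time (a new reading comes with each control period).
- grab_frame(name): name is "side" or "top" or "wrist"; returns the picture (400x640x3 uint8, red, green, blue); there is no depth.
- camera_model(name): a dict with "fx", "fy", "cx", "cy" (pixels), "dist" ([k1, k2, p1, p2, k3] as OpenCV has them; the pictures are not rectified), "origin" and "rotation" of the camera in the world; the wrist camera has in their place "mount" (4x4, takes a point from camera to tool coordinates, whose origin is the TCP and whose axes are the flange's). Camera axes: x right, y up, looking along -z (the intrinsics and any distortion apply to the point x, -y, -z); pixel columns grow to the right and rows downward; lengths in mm; the calibration is good to about 2 mm. A picture is of the moment at which its call begins: read the wrist's pose just before it. camera_model takes no time and is no camera call.
- workorder.job_done(): hands the job in; it is judged then, once.
The state is a dict: "time_s": time; "qpos": joint angles; "qvel": joint speeds; "effort": joint torques, N m; "ee_pos": TCP position; "ee_rot": TCP orientation; "force": force on the tool from outside, world axes, zero at the start; "torque": the same for the moment, N m; "gripper_width": finger opening in mm; "gripper_force": force on a finger pad.
Only numpy, scipy, OpenCV 4.12 (cv2) and the standard library are available. Lean on these libraries where they do the work, as an engineer would, in place of code of your own. Each camera call takes 0.05 s, during which the arm holds its last target. There are 200 camera calls.

### The job

Put up the hanging drop leaf of the steel side station: lift it by its rail a little past level until the wire brace underneath drops onto the red catch, and let it down so that the leaf stands level and bears on the seated brace. Then set the white oblong dish flat on the leaf, between the rail and the station. Do not force the leaf, do not let the dish fall or tip over, and leave everything else on the table where it is.

Things in the scene. Friction and masses are not known exactly. Their poses are not given: they have to be found in the camera images.
- station: Steel side station fixed to the table: a housing 80 mm deep (its x, from -40 to +40 mm), 230 mm wide (its y) and 250 mm high, with a shaker and a tape roll standing on its top (up to 340 mm). Origin: centre of its underside on the table; z up; its front, which carries the leaf, faces its own -x.
- leaf (a joint): Angle of the drop leaf about its hinge line, rad: 0 hanging straight down, 1.571 level, end stop 1.69; right-handed about the station's +y. Wooden board 150 mm from hinge line to free edge, 200 mm wide, 12 mm thick (hinge line in mid-thickness), 0.4 kg. Its stiff hinge holds it where it is left up to about 0.8 rad; higher, until the brace has caught, it may sink back.
- leaf_hinge (a point): Middle of the leaf's hinge line, 70 mm in front of the station's origin (30 mm in front of the housing's face) and 220 mm above the table; its axes are the station's, the hinge line runs along its y.
- rail_mid (a point): Middle of the rail on the leaf's outer (upper, when level) side: a round bar 8 mm thick, parallel to the hinge line, free over 150 mm, a post at each end; 135 mm from the hinge line along the leaf, 45 mm off the board's mid-thickness, so 35 mm clear between bar and board. Turns with the leaf: its +x points square to the board, its -z along the board to the free edge, its y along the bar.
- leaf_top_mid (a point): Point on the outer (upper, when level) face of the leaf, in the middle of its width, 65 mm from the hinge line: a good middle for the dish. Its axes turn with the leaf like those of rail_mid.
- brace (a joint): Angle of the wire brace to the leaf, rad: 0 folded along the leaf, about 2.4 seated. A U of 8 mm wire, 122 mm long, 116 mm wide, pivoted under the leaf 65 mm from the hinge. A spring keeps its foot on the station's front face; as the leaf rises the foot slides up, over the catch's ramp, and snaps in above the step with the leaf at about 1.64; let down, the leaf rests level.
- brace_foot (a point): Middle of the foot bar (8 mm thick) at the free end of the brace.
- catch_seat (a point): Where the middle of the foot bar lies when seated: on top of the red catch step, which stands 7 mm proud of the station's front face, 121 mm above the table.
- dish: White oblong open dish, 112 mm (its x) by 128 mm (its y) at the rim, 38 mm high, 0.14 kg; its walls can be pinched from above as if 10 mm thick, their middles 47 mm (x) and 55 mm (y) from the centre. Origin: centre of its underside.
- plate_stack: Stack of white plates, 222 mm across, 64 mm high; origin centre of its underside. Bystander.
- bowl: White round bowl, 150 mm across, 68 mm high; origin centre of its underside. Bystander.
- pad: Order pad, 152 (x) by 104 (y) by 11 mm, lying on the table; origin centre of its underside. Bystander.
- marker: Grey marker pen 140 mm long lying on the pad. Bystander.
- tape: Roll of masking tape, 74 mm across, 22 mm high; origin centre of its underside. Bystander.
Not all that is in view belongs to the job. Of the things like the dish, leave any that is brown; of the rest the larger one is meant.

How it is judged:
By the outcome, as a careful person would: the job done as asked, in the order asked, and still so for the second after the job is handed in, with the robot touching nothing.
It also fails if it takes over 56 s, if anything falls off the work surface, if the arm or the gripper's body presses on something with over 40 N, if the wrist force passes 120 N, or if a joint passes its speed limit or range.

## Working session

There is one attempt and no reset: what is moved stays moved. The work goes in short steps, Python scripts to look and compute and a tool call to move; the robot and the scene stay as the last step left them, time stands still between calls to the robot, and variables do not carry over. Pictures are saved under pics/ and viewed, at most 12 in all, crops included, and the job is handed in when it is done.

Besides the shell and the picture viewer there is one more tool, called by a JSON object that holds its "op" and its "data". carry_out: Moves the arm, as the interface text tells. Its arguments: {"type":"object","properties":{"commands":{"type":"array"},"force":{"type":"number"}},"required":["commands"]}

```bash
mkdir -p pics; ls
python3 - <<'E'
from workcell import *
import cv2
print(state())
for n in ("side","top","wrist"):
    cv2.imwrite(f"pics/{n}0.png",grab_frame(n)[:,:,::-1]); print(n,camera_model(n))
E
```

```text
pics
{'time_s': 0.0, 'qpos': array([-7.23640555e+01,  1.83519776e+01,  8.97082239e+01, -1.08299251e-03,
        7.20445982e+01, -1.14778425e+00]), 'qvel': array([ 0.0298527 ,  0.00392047, -0.03788327, -0.05542985, -0.10226131,
        0.00032529]), 'effort': array([-1.35367109e-04, -4.12454510e+01, -2.31975782e+01,  7.27406982e-02,
        4.56517248e-02, -1.57318050e-04]), 'ee_pos': array([ 184.96603818, -543.88224464,  213.10460752]), 'ee_rot': array([-1.79895201e+02, -1.06984138e-03,  1.87840626e+01]), 'force': array([0.57024195, 0.25651839, 0.38566531]), 'torque': array([ 0.0031417 , -0.00273708,  0.02483506]), 'gripper_force': 0.0, 'gripper_width': 91.22867202438526}
side {'fx': 476.57790682154587, 'fy': 476.57790682154587, 'cx': 316.80518542326547, 'cy': 193.91626040634796, 'dist': array([0.04214731, 0.        , 0.        , 0.        , 0.        ]), 'origin': array([-185.06202815, 1196.9942566 ,  992.25506733]), 'rotation': array([  51.85783061,    1.20600338, -152.64263583])}
top {'fx': 389.83242651350383, 'fy': 389.83242651350383, 'cx': 321.98355562163295, 'cy': 199.62723237807583, 'dist': array([-0.0822427,  0.       ,  0.       ,  0.       ,  0.       ]), 'origin': array([ 200.99238785,  248.62575789, 1196.47665016]), 'rotation': array([  7.2210641 ,   0.20265201, -90.9307864 ])}
wrist {'fx': 281.7379875942101, 'fy': 281.7379875942101, 'cx': 321.1708810135569, 'cy': 201.39976505872573, 'dist': array([-0.02180695,  0.        ,  0.        ,  0.        ,  0.        ]), 'mount': array([[ 6.97083754e-08,  9.66697443e-01,  2.55921967e-01,
         7.31466694e+01],
       [ 9.99999106e-01, -3.42220176e-04,  1.29240043e-03,
        -5.82183473e-01],
       [ 1.33694186e-03,  2.55921738e-01, -9.66696579e-01,
        -1.70832335e+02],
       [ 0.00000000e+00,  0.00000000e+00,  0.00000000e+00,
         1.00000000e+00]])}
```

View pics/side0.png

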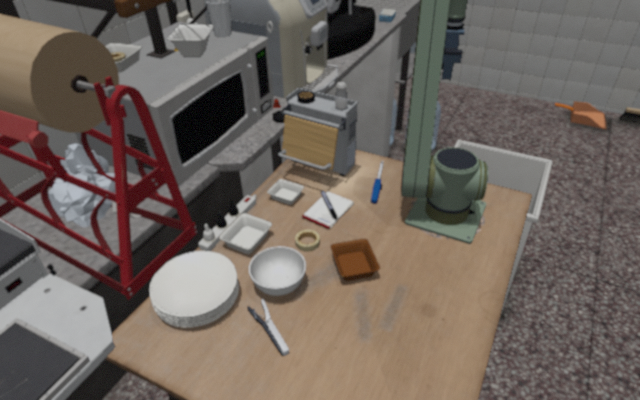

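View pics/top0.png

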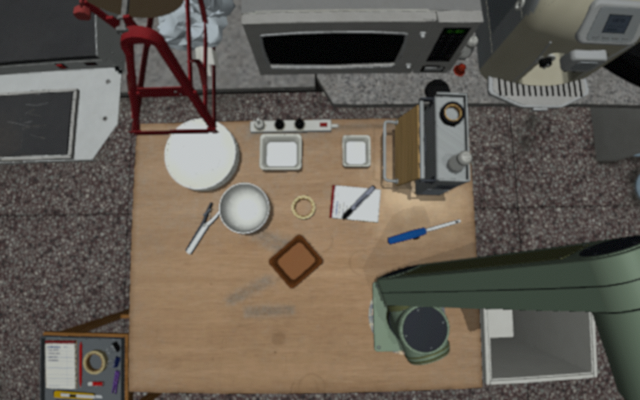

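The side view shows the station at about (320,130), its leaf hanging with the rail at (308,160). The larger white dish is at (246,233) and the small white one at (286,192). The top view shows the station at (445,145) with its front facing left (world +y), the rail near x=387, and the dish at (281,152). I'll enlarge both views.

```bash
python3 - <<'E'
import cv2,numpy as np
a=cv2.imread("pics/top0.png")[80:205,370:480]; b=cv2.imread("pics/side0.png")[75:205,260:370]
r=lambda i:cv2.resize(i,None,fx=7,fy=7,interpolation=cv2.INTER_CUBIC)[:,:]
f=3.6
r=lambda i:cv2.resize(i,None,fx=f,fy=f,interpolation=cv2.INTER_CUBIC)
A,B=r(a),r(b)
B=B[:A.shape[0]]
cv2.imwrite("pics/crop1.png",np.hstack([A,B])); print(A.shape)
E
cat > h.py <<'E'
import numpy as np,cv2
from workcell import *
from scipy.spatial.transform import Rotation as R
def cam(n,st=None):
    c=camera_model(n); K=np.array([[c['fx'],0,c['cx']],[0,c['fy'],c['cy']],[0,0,1]])
    if n=='wrist':
        T=np.eye(4);T[:3,:3]=R.from_euler('xyz',st['ee_rot'],degrees=True).as_matrix();T[:3,3]=st['ee_pos']
        M=T@c['mount']; o,Q=M[:3,3],M[:3,:3]
    else: o=c['origin'];Q=R.from_euler('xyz',c['rotation'],degrees=True).as_matrix()
    return K,c['dist'],o,Q
def ray(n,p,st=None):
    K,d,o,Q=cam(n,st)
    u=cv2.undistortPoints(np.array(p,float).reshape(-1,1,2),K,d)[:,0]
    v=np.c_[u[:,0],-u[:,1],-np.ones(len(u))]@Q.T
    return o,v/np.linalg.norm(v,axis=1)[:,None]
def onz(n,p,z,st=None):
    o,v=ray(n,p,st); return o+v*((z-o[2])/v[:,2])[:,None]
def proj(n,X,st=None):
    K,d,o,Q=cam(n,st); c=(np.atleast_2d(X)-o)@Q; c=c*[1,-1,-1]
    return cv2.projectPoints(c.reshape(-1,1,3),np.zeros(3),np.zeros(3),K,d)[0][:,0]
def tri(rs):
    A=0;b=0
    for o,v in rs:
        P=np.eye(3)-np.outer(v[0],v[0]);A=A+P;b=b+P@o
    x=np.linalg.solve(A,b); return x,[np.linalg.norm((np.eye(3)-np.outer(v[0],v[0]))@(x-o)) for o,v in rs]
E
python3 - <<'E'
from h import *
for n in('top','side'): print(n,proj(n,[[0,0,0],[500,200,0],[185,-544,214]]))
im=cv2.imread('pics/top0.png');hsv=cv2.cvtColor(im,cv2.COLOR_BGR2HSV)
m=((hsv[...,1]<60)&(hsv[...,2]>120)).astype(np.uint8)*255
m[:120]=0
cs,_=cv2.findContours(m,cv2.RETR_EXTERNAL,cv2.CHAIN_APPROX_SIMPLE)
for c in cs:
    if cv2.contourArea(c)>200: print(cv2.contourArea(c),cv2.minAreaRect(c))
E
```

```text
(450, 396, 3)
top [[406.97570928 314.34265335]
 [337.24274503 152.88781886]
 [623.39696419 247.4111054 ]]
side [[445.44517016 214.39408763]
 [277.23691483 206.57289319]
 [444.91963269  74.14744627]]
1308.0 ((60.0, 365.5), (45.0, 30.0), 90.0)
1800.5 ((540.2154541015625, 344.7464599609375), (75.84366607666016, 111.69845581054688), 87.75425720214844)
878.5 ((377.8208312988281, 325.1114196777344), (71.17070007324219, 24.912872314453125), 66.64443969726562)
322.5 ((634.1500244140625, 264.45001220703125), (25.61444854736328, 18.34120750427246), 71.56504821777344)
1356.0 ((356.30328369140625, 202.6639404296875), (47.2596549987793, 35.671077728271484), 5.194429397583008)
2255.0 ((222.8450469970703, 214.858154296875), (51.00859069824219, 95.20311737060547), 69.94390869140625)
857.5 ((356.0, 150.0), (32.0, 28.0), 90.0)
1482.0 ((280.0, 151.0), (36.0, 42.0), 90.0)
3491.5 ((200.83184814453125, 158.02212524414062), (62.0537223815918, 73.87548065185547), 75.3791275024414)
1226.5 ((453.2274475097656, 149.96092224121094), (60.51700210571289, 33.39836883544922), 88.99491119384766)
294.5 ((321.0, 125.0), (10.0, 36.0), 90.0)
219.5 ((191.0, 124.5), (9.0, 32.0), 90.0)
1149.5 ((95.5, 139.5), (39.0, 43.0), 90.0)
```

View pics/crop1.png

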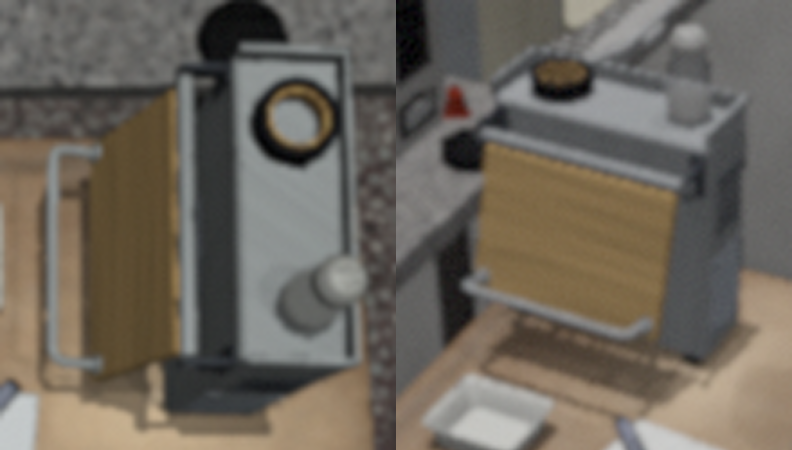

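The crop shows the housing's front top edge at crop x≈235 in the top view. The rail is at crop (52,155)–(57,355) in the top view and (465,285)–(635,333) in the side view. The leaf hangs slightly out.

Run:
```python
from h import *
t=lambda x,y:(370+x/3.6,80+y/3.6)
s=lambda x,y:(260+(x-396)/3.6,75+y/3.6)
print('top corners z250',onz('top',[t(235,50),t(240,358),t(355,358),t(350,48)],250).round(1))
print('side top corners z250',onz('side',[s(500,95),s(705,148),s(745,100),s(545,48)],250).round(1))
print('hinge tube', [tri([ray('top',[t(a,b)]),ray('side',[s(c,d)])]) for a,b,c,d in [(187,70,487,133),(190,355,690,183)]])
print('board hinge/free', [tri([ray('top',[t(a,b)]),ray('side',[s(c,d)])]) for a,b,c,d in [(173,90,487,145),(173,355,677,190),(90,375,657,340),(90,170,480,270)]])
a=tri([ray('top',[t(53,150)]),ray('side',[s(465,285)])])
b=tri([ray('top',[t(57,360)]),ray('side',[s(638,333)])])
print('rail',a,b)
for n,z in (('dish',38),):
    im=cv2.imread('pics/top0.png');hsv=cv2.cvtColor(im,cv2.COLOR_BGR2HSV)
    m=((hsv[...,1]<60)&(hsv[...,2]>100)).astype(np.uint8)*255;m[:120]=0
    for c in cv2.findContours(m,cv2.RETR_EXTERNAL,cv2.CHAIN_APPROX_SIMPLE)[0]:
        x,y,w,h=cv2.boundingRect(c)
        if (x<280<x+w or x<356<x+w) and y<152<y+h and w*h>400:
            r=cv2.minAreaRect(c);print(x,y,w,h,r)
            p=onz('top',cv2.boxPoints(r),z);print(p.round(1),p.mean(0).round(1),np.linalg.norm(np.diff(p,axis=0),axis=1))
```

```text
top corners z250 [[ 589.7  -45.2  250. ]
 [ 366.6  -35.1  250. ]
 [ 365.5 -115.9  250. ]
 [ 591.1 -129.1  250. ]]
side top corners z250 [[ 578.3  -40.7  250. ]
 [ 363.9  -30.4  250. ]
 [ 368.2 -127.8  250. ]
 [ 587.6 -144.7  250. ]]
hinge tube [(array([584.17063768, -18.53551082, 220.53189634]), [np.float64(2.3492481508010066), np.float64(2.3492481508009933)]), (array([370.94354704,  -8.03004052, 225.05058988]), [np.float64(2.926336065768466), np.float64(2.9263360657685613)])]
board hinge/free [(array([574.31967193,  -7.60198396, 214.8690599 ]), [np.float64(1.052887863688535), np.float64(1.0528878636888026)]), (array([374.17647329,   4.85529192, 223.70363277]), [np.float64(0.09287690088900516), np.float64(0.0928769008887617)]), (array([381.61345352,  36.33926746,  80.74468223]), [np.float64(2.722392632533311), np.float64(2.722392632533466)]), (array([554.6046078 ,  38.41401754, 108.12516243]), [np.float64(8.20299913985838), np.float64(8.202999139858521)])]
rail (array([565.19029911,  64.06046631, 105.02691451]), [np.float64(0.2555578085442825), np.float64(0.25555780854444055)]) (array([388.20140081,  66.07755627, 105.65724213]), [np.float64(4.570345929521027), np.float64(4.570345929521044)])
342 134 29 33 ((356.0, 150.0), (32.0, 28.0), 90.0)
[[549.7 185.6  38. ]
 [548.5  99.6  38. ]
 [448.2 103.1  38. ]
 [449.5 188.   38. ]] [499.  144.1  38. ] [ 86.03054479 100.34362649  84.97207625]
247 120 93 51 ((293.0, 145.0), (50.0, 92.0), 90.0)
[[600.3 478.6  38. ]
 [594.6 193.8  38. ]
 [437.3 197.4  38. ]
 [442.3 476.6  38. ]] [518.6 336.6  38. ] [284.82672848 157.32949452 279.26565829]
```

```bash
cat >> h.py <<'E'
YAW=-92.7                      # station yaw
def rot(th,turn=0):
    "tool tilted th deg from straight down toward the station; tool x = -station y"
    S=R.from_euler('z',YAW).as_matrix() if 0 else R.from_euler('z',YAW,degrees=True).as_matrix()
    t=np.radians(th); x=-S[:,1]; z=np.sin(t)*S[:,0]-np.cos(t)*np.array([0,0,1.]); return np.c_[x,np.cross(z,x),z]
def rel(pos,M,base=None):
    st=state() if base is None else base
    R0=R.from_euler('xyz',st['ee_rot'],degrees=True).as_matrix()
    return np.r_[R.from_matrix(R0.T@M).as_rotvec(degrees=True),R0.T@(np.array(pos)-st['ee_pos'])].round(1).tolist()
E
python3 - <<'E'
from h import *
print(rel([330,-200,430],rot(0)),rel([480,190,430],rot(35)),rel([480,155,232],rot(35)))
im=cv2.imread('pics/top0.png');hsv=cv2.cvtColor(im,cv2.COLOR_BGR2HSV)
for th in(110,130,150,170):
    m=((hsv[...,1]<60)&(hsv[...,2]>th)).astype(np.uint8)*255;m[:133]=0;m[:,:250]=0;m[:,325:]=0;m[180:]=0
    for c in cv2.findContours(m,cv2.RETR_EXTERNAL,cv2.CHAIN_APPROX_SIMPLE)[0]:
        if cv2.contourArea(c)>300:
            r=cv2.minAreaRect(c);p=onz('top',cv2.boxPoints(r),38);print(th,r,p.mean(0).round(1),p.round(0).tolist())
E
```

```text
[-0.0, -0.1, -158.5, 248.0, -279.3, -216.3] [9.1, -48.0, -151.9, 515.6, -600.2, -215.9] [9.1, -48.0, -151.9, 504.3, -566.8, -17.9]
110 ((280.5, 151.0), (36.0, 43.0), 90.0) [500.  374.6  38. ] [[558.0, 441.0, 38.0], [555.0, 308.0, 38.0], [442.0, 309.0, 38.0], [445.0, 440.0, 38.0]]
130 ((280.0, 151.5), (35.0, 42.0), 90.0) [498.4 376.1  38. ] [[555.0, 441.0, 38.0], [552.0, 311.0, 38.0], [442.0, 312.0, 38.0], [445.0, 440.0, 38.0]]
150 ((279.5, 151.0), (34.0, 41.0), 90.0) [500.  377.7  38. ] [[555.0, 441.0, 38.0], [552.0, 315.0, 38.0], [446.0, 315.0, 38.0], [448.0, 440.0, 38.0]]
170 ((281.5, 153.5), (23.0, 29.0), 90.0) [491.8 371.5  38. ] [[529.0, 416.0, 38.0], [527.0, 327.0, 38.0], [455.0, 327.0, 38.0], [457.0, 416.0, 38.0]]
```

{"op": "carry_out", "data": {"commands": [[0,0,-40,0,0,-216,1],[0,0,-40,0,0,-216,1],[0,0,-40,0,0,-216,1],[0,0,-40,0,0,-216,1],[0,0,-40,0,0,-216,1],[0,0,-158.5,248,-279,-216,0],[0,0,-158.5,248,-279,-216,0],[0,0,-158.5,248,-279,-216,0],[0,0,-158.5,248,-279,-216,0],[0,0,-158.5,248,-279,-216,0],[0,0,-158.5,248,-279,-216,0],[0,0,-158.5,248,-279,-216,0],[0,0,-158.5,248,-279,-216,0],[0,0,-158.5,515,-600,-216,0],[0,0,-158.5,515,-600,-216,0],[0,0,-158.5,515,-600,-216,0],[0,0,-158.5,515,-600,-216,0],[0,0,-158.5,515,-600,-216,0],[0,0,-158.5,515,-600,-216,0],[0,0,-158.5,515,-600,-216,0]]}}

```text
time_s: 2.15
ee_pos: [455.5, 128.5, 429.8]
ee_rot: [-180.0, 0.0, 177.4]
force: [0.7, -0.9, 0.7]
gripper_width: 45.6
gripper_force: 0.0
```

Run:
```python
from h import *
s=state();print(s['ee_pos'],s['ee_rot'],s['qpos'])
print(rel([480,190,430],rot(35)),rel([480,155,232],rot(35)))
```

```text
[455.47303835 128.54646561 429.84481431] [-1.79977792e+02  1.30945488e-02  1.77422583e+02] [ 1.43858592e+01  5.51732726e+00  7.60604358e+01 -2.53353821e-02
  9.84161907e+01 -7.30404311e+01]
[35.0, 0.1, 0.1, -21.7, 62.5, -0.2] [35.0, 0.1, 0.1, -23.3, 27.6, 197.8]
```

{"op": "carry_out", "data": {"commands": [[35,0,0,-22,62,0,0],[35,0,0,-22,62,0,0],[35,0,0,-22,62,0,0],[35,0,0,-22,62,0,0],[35,0,0,-23,28,198,0],[35,0,0,-23,28,198,0],[35,0,0,-23,28,198,0],[35,0,0,-23,28,198,0],[35,0,0,-23,28,198,0],[35,0,0,-23,28,198,0]]}}

```text
time_s: 3.15
ee_pos: [480.0, 153.3, 232.7]
ee_rot: [-144.9, -0.0, 177.3]
force: [-0.1, 0.0, 1.5]
gripper_width: 46.0
gripper_force: 0.0
```

Run:
```python
from h import *
import pickle
s=state();print(s['ee_pos'],s['ee_rot'],s['qpos'],s['qvel'])
cv2.imwrite('pics/w1.png',grab_frame('wrist')[:,:,::-1]);pickle.dump(s,open('w1.pkl','wb'))
```

```text
[480.01924263 153.29389377 232.67740354] [-1.44935069e+02 -1.46382313e-02  1.77275325e+02] [ 34.16118361  22.1010073   90.14570275 -27.34855198  90.54065511
 -47.76760913] [ 0.42884962 -1.85298513 -4.38163191 -0.25843503  0.03906355  0.00876539]
```

View pics/w1.png

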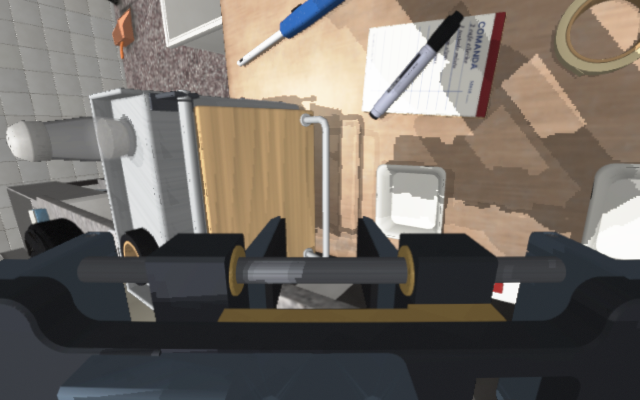

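The wrist view shows the rail running from corner (324,120) to about (325,252), nearly midway between the fingers (275 and 370). Next I refine it by triangulation across views.

Run:
```python
from h import *
import pickle
s=pickle.load(open('w1.pkl','rb'))
w=cv2.cvtColor(cv2.imread('pics/w1.png'),cv2.COLOR_BGR2HSV); t=cv2.cvtColor(cv2.imread('pics/top0.png'),cv2.COLOR_BGR2HSV)
def band(h,rows,c0,c1):
    out=[]
    for r in rows:
        g=np.where((h[r,c0:c1,1]<45)&(h[r,c0:c1,2]>90))[0]+c0
        out.append((r,g.min() if len(g) else -1,g.max() if len(g) else -1))
    return out
print(band(w,range(135,230,15),312,345)); print(band(t,range(126,178,6),378,392))
f=lambda x,y:(370+x/3.6,80+y/3.6)
g=lambda x,y:(260+(x-396)/3.6,75+y/3.6)
for a,b,c in ((f(57,360),g(638,333),(325,119)),(f(53,150),g(465,285),(325,254))):
    rs=[ray('top',[a]),ray('side',[b]),ray('wrist',[c],s)]
    print(tri(rs),tri(rs[::2])[0],tri(rs[1:])[0])
```

```text
[(135, np.int64(322), np.int64(329)), (150, np.int64(322), np.int64(329)), (165, np.int64(322), np.int64(329)), (180, np.int64(322), np.int64(329)), (195, np.int64(322), np.int64(329)), (210, np.int64(322), np.int64(329)), (225, np.int64(322), np.int64(329))]
[(126, np.int64(383), np.int64(386)), (132, np.int64(383), np.int64(386)), (138, np.int64(383), np.int64(385)), (144, np.int64(383), np.int64(385)), (150, np.int64(383), np.int64(385)), (156, np.int64(383), np.int64(385)), (162, np.int64(383), np.int64(385)), (168, np.int64(383), np.int64(385)), (174, np.int64(383), np.int64(385))]
(array([391.78492462,  65.30876973,  99.62364582]), [np.float64(2.272990181853746), np.float64(8.012471418815224), np.float64(5.926906258600108)]) [395.23347303  65.29625741  91.67483448] [391.72364198  61.16320654  95.86686048]
(array([563.59814369,  64.22701089, 103.59034278]), [np.float64(1.779285255542733), np.float64(2.3532104338002324), np.float64(4.047331961065493)]) [565.26483694  61.80604573  96.78810562] [556.19376149  73.73994831 113.11371164]
```

Run:
```python
from h import *
import pickle
from scipy.optimize import brentq
s=pickle.load(open('w1.pkl','rb'))
S=R.from_euler('z',YAW,degrees=True).as_matrix(); y=S[:,1]
def nd(o,v): n=np.cross(v,y); return n/np.linalg.norm(n),o
A=[];b=[]
side=[((260+(x-396)/3.6),75+yy/3.6) for x,yy in [(550,309)]]
L={'top':nd(*[q if i==0 else q[0] for i,q in enumerate(ray('top',[(384.3,150)]))]),
'wrist':nd(*[q if i==0 else q[0] for i,q in enumerate(ray('wrist',[(325.6,180)],s))]),
'side':nd(*[q if i==0 else q[0] for i,q in enumerate(ray('side',side))])}
c=np.array([478,0,0])
for k in (('top','wrist'),('top','side'),('wrist','side'),('top','wrist','side')):
    A=[L[i][0] for i in k]+[y]; b=[L[i][0]@L[i][1] for i in k]+[y@c]
    print(k,np.linalg.lstsq(np.array(A),np.array(b),rcond=None)[0].round(1))
# leaf angle on arc
H=np.array([478,-9.5,220.])
def P(a,H=H): return H-S[:,0]*142.3*np.sin(a+.3218)-np.array([0,0,142.3*np.cos(a+.3218)])
for i in L:
    fn=lambda a:L[i][0]@(P(a)-L[i][1])
    for a in (.15,.2,.25,.3,.35): print(i,a,round(fn(a),1),P(a).round(0))
# wrist estimate of housing front edge (z=250) & hinge tube
print(onz('wrist',[(107,92),(182,98),(190,200)],250,s))
```

```text
('top', 'wrist') [481.2  67.8  99.9]
('top', 'side') [481.3  69.2 108.9]
('wrist', 'side') [481.8  79.6 117.3]
('top', 'wrist', 'side') [481.3  70.1 107.7]
top 0.15 11.6 [481.  55.  93.]
top 0.2 5.9 [481.  61.  97.]
top 0.25 0.4 [482.  67. 100.]
top 0.3 -4.8 [482.  73. 104.]
top 0.35 -9.7 [482.  79. 109.]
wrist 0.15 6.8 [481.  55.  93.]
wrist 0.2 3.5 [481.  61.  97.]
wrist 0.25 0.5 [482.  67. 100.]
wrist 0.3 -2.1 [482.  73. 104.]
wrist 0.35 -4.4 [482.  79. 109.]
side 0.15 -3.4 [481.  55.  93.]
side 0.2 -4.7 [481.  61.  97.]
side 0.25 -5.6 [482.  67. 100.]
side 0.3 -6.2 [482.  73. 104.]
side 0.35 -6.4 [482.  79. 109.]
[[361.08324763 -95.77192304 250.        ]
 [381.99217124  43.5437576  250.        ]
 [461.62385116  34.0064062  250.        ]]
```

```bash
cat >> h.py <<'E'
H=np.array([478,-9.5,220.]); SM=R.from_euler('z',YAW,degrees=True).as_matrix()
def rail(a): return H-SM[:,0]*142.3*np.sin(a+.3218)-np.array([0,0,142.3*np.cos(a+.3218)])
def gp(a,th): M=rot(th); return rail(a)+M[:,2]*19,M   # TCP for pinching the rail
E
python3 - <<'E'
from h import *
print(rel(*gp(.255,35)))
E
```

```text
[0.1, 0.1, -0.1, -4.3, 5.9, 177.5]
```

{"op": "carry_out", "data": {"commands": [[0,0,0,-4,6,50,-0.35],[0,0,0,-4,6,90,-0.35],[0,0,0,-4,6,120,-0.35],[0,0,0,-4,6,140,-0.35],[0,0,0,-4,6,155,-0.35],[0,0,0,-4,6,168,-0.35],[0,0,0,-4,6,177,-0.35],[0,0,0,-4,6,177,-0.35]]}}

```text
time_s: 4.0
ee_pos: [479.6, 56.5, 83.9]
ee_rot: [-145.0, 0.1, 177.3]
force: [0.2, -0.8, -0.2]
gripper_width: 30.0
gripper_force: 0.0
```

Run:
```python
from h import *
s=state();print(s['ee_pos'],s['ee_rot'],s['force'])
a=grab_frame('wrist')[:,:,::-1];b=grab_frame('side')[75:205,230:360,::-1]
cv2.imwrite('pics/w2.png',np.hstack([a[100:330,170:470],cv2.resize(b,(230,230),interpolation=cv2.INTER_CUBIC)]))
```

```text
[479.6441825   56.53421736  83.88723235] [-1.45009172e+02  5.55423279e-02  1.77255852e+02] [ 0.21529258 -0.77888805 -0.23452248]
```

View pics/w2.png

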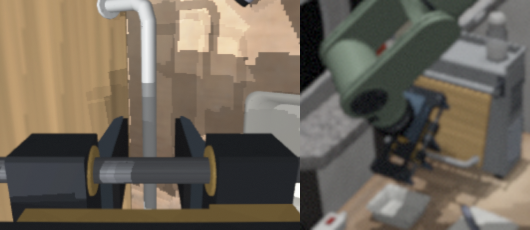

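The rail (crop column 148) sits centred between the fingers (127 and 175), and there is no contact. I'll close on it.

{"op": "carry_out", "data": {"commands": [[0,0,0,0,0,0,-1],[0,0,0,0,0,0,-1],[0,0,0,0,0,0,-1],[0,0,0,0,0,0,-1],[0,0,0,0,0,0,-1]], "force": 25}}

```text
time_s: 4.6
ee_pos: [479.3, 55.7, 84.6]
ee_rot: [-144.8, 0.0, 177.3]
force: [-0.8, -3.0, 5.9]
gripper_width: 7.2
gripper_force: 25.0
```

Run:
```python
from h import *
s=state();print(s['force'],s['ee_pos'])
# rows relative to commanded pose = gp(.255,35)
p0,M0=gp(.255,35)
b={'ee_pos':p0,'ee_rot':R.from_matrix(M0).as_euler('xyz',degrees=True)}
for a in np.arange(.3,.96,.05): print(round(a,2),rel(*gp(a,35-(a-.255)*35/1.385),b))
```

```text
[-0.82650862 -3.02991791  5.90091708] [479.29680222  55.69104468  84.63660026]
0.3 [-1.1, -0.0, -0.0, 0.0, 2.6, -6.0]
0.35 [-2.4, -0.0, -0.0, 0.0, 5.2, -12.8]
0.4 [-3.7, -0.0, -0.0, 0.0, 7.5, -19.7]
0.45 [-4.9, -0.0, -0.0, 0.0, 9.4, -26.7]
0.5 [-6.2, -0.0, -0.0, 0.0, 11.0, -33.7]
0.55 [-7.5, -0.0, -0.0, -0.0, 12.2, -40.8]
0.6 [-8.7, -0.0, -0.0, 0.0, 13.1, -48.0]
0.65 [-10.0, -0.0, -0.0, 0.0, 13.6, -55.2]
0.7 [-11.2, -0.0, -0.0, 0.0, 13.7, -62.4]
0.75 [-12.5, -0.0, -0.0, 0.0, 13.5, -69.5]
0.8 [-13.8, -0.0, -0.0, -0.0, 13.0, -76.7]
0.85 [-15.0, -0.0, -0.0, 0.0, 12.1, -83.8]
0.9 [-16.3, -0.0, -0.0, -0.0, 10.8, -90.8]
0.95 [-17.6, -0.0, -0.0, 0.0, 9.2, -97.7]
```

{"op": "carry_out", "data": {"commands": [[-1,0,0,0,2.6,-6,-1],[-2.4,0,0,0,5.2,-12.8,-1],[-3.7,0,0,0,7.5,-19.7,-1],[-4.9,0,0,0,9.4,-26.7,-1],[-6.2,0,0,0,11,-33.7,-1],[-7.5,0,0,0,12.2,-40.8,-1],[-8.7,0,0,0,13.1,-48,-1],[-8.7,0,0,0,13.1,-48,-1]]}}

```text
time_s: 5.4
ee_pos: [480.8, 93.8, 116.4]
ee_rot: [-153.6, 0.0, 177.3]
force: [-1.1, -5.1, 4.8]
gripper_width: 7.1
gripper_force: 25.0
```

Run:
```python
from h import *
s=state();print(s['force'],s['ee_pos'],gp(.6,35-.345*35/1.385)[0])
p0,M0=gp(.6,35-.345*35/1.385)
b={'ee_pos':p0,'ee_rot':R.from_matrix(M0).as_euler('xyz',degrees=True)}
for a in np.arange(.65,1.46,.05): print(round(a,2),rel(*gp(a,35-(a-.255)*35/1.385),b))
```

```text
[-1.11657239 -5.08779956  4.79713144] [480.84860132  93.76739909 116.37668309] [482.94411515  95.33970859 116.95977019]
0.65 [-1.3, -0.0, -0.0, 0.0, 1.6, -7.0]
0.7 [-2.5, -0.0, -0.0, 0.0, 2.8, -14.1]
0.75 [-3.8, -0.0, -0.0, 0.0, 3.7, -21.2]
0.8 [-5.1, -0.0, -0.0, -0.0, 4.2, -28.4]
0.85 [-6.3, -0.0, -0.0, 0.0, 4.4, -35.5]
0.9 [-7.6, -0.0, -0.0, -0.0, 4.2, -42.7]
0.95 [-8.8, -0.0, -0.0, 0.0, 3.7, -49.8]
1.0 [-10.1, -0.0, -0.0, -0.0, 2.8, -56.8]
1.05 [-11.4, -0.0, -0.0, 0.0, 1.5, -63.8]
1.1 [-12.6, -0.0, -0.0, 0.0, -0.0, -70.7]
1.15 [-13.9, -0.0, -0.0, -0.0, -2.0, -77.6]
1.2 [-15.2, -0.0, -0.0, -0.0, -4.2, -84.3]
1.25 [-16.4, -0.0, -0.0, 0.0, -6.8, -90.8]
1.3 [-17.7, -0.0, -0.0, -0.0, -9.7, -97.2]
1.35 [-19.0, -0.0, -0.0, 0.0, -13.0, -103.5]
1.4 [-20.2, -0.0, -0.0, 0.0, -16.5, -109.6]
1.45 [-21.5, -0.0, -0.0, 0.0, -20.3, -115.4]
```

Forces are small, so I'll continue.

{"op": "carry_out", "data": {"commands": [[-1.3,0,0,0,1.6,-7,-1],[-2.5,0,0,0,2.8,-14.1,-1],[-3.8,0,0,0,3.7,-21.2,-1],[-5.1,0,0,0,4.2,-28.4,-1],[-6.3,0,0,0,4.4,-35.5,-1],[-7.6,0,0,0,4.2,-42.7,-1],[-8.8,0,0,0,3.7,-49.8,-1],[-10.1,0,0,0,2.8,-56.8,-1],[-11.4,0,0,0,1.5,-63.8,-1],[-12.6,0,0,0,0,-70.7,-1],[-12.6,0,0,0,0,-70.7,-1]]}}

```text
time_s: 6.5
ee_pos: [482.1, 124.4, 178.8]
ee_rot: [-166.1, -0.0, 177.3]
force: [0.3, -6.3, 0.8]
gripper_width: 7.4
gripper_force: 25.0
```

Run:
```python
from h import *
t=lambda a:35-(a-.255)*35/1.385
s=state();print(s['force'],s['ee_pos'],gp(1.1,t(1.1))[0])
p0,M0=gp(1.1,t(1.1))
b={'ee_pos':p0,'ee_rot':R.from_matrix(M0).as_euler('xyz',degrees=True)}
for a in [1.15,1.2,1.25,1.3,1.35,1.4,1.45,1.5,1.54,1.58,1.6,1.62,1.64,1.65,1.66]: print(round(a,2),rel(*gp(a,t(a)),b))
```

```text
[ 0.28592237 -6.26569484  0.82999116] [482.07434512 124.43605665 178.76406344] [484.41782072 126.5895597  180.41253361]
1.15 [-1.3, -0.0, -0.0, -0.0, -0.4, -7.1]
1.2 [-2.5, -0.0, -0.0, -0.0, -1.1, -14.1]
1.25 [-3.8, -0.0, -0.0, 0.0, -2.2, -21.1]
1.3 [-5.1, -0.0, -0.0, -0.0, -3.7, -28.0]
1.35 [-6.3, -0.0, -0.0, 0.0, -5.5, -34.8]
1.4 [-7.6, -0.0, -0.0, 0.0, -7.6, -41.5]
1.45 [-8.8, -0.0, -0.0, 0.0, -10.0, -48.1]
1.5 [-10.1, -0.0, -0.0, 0.0, -12.8, -54.5]
1.54 [-11.1, -0.0, -0.0, 0.0, -15.2, -59.5]
1.58 [-12.1, -0.0, -0.0, -0.0, -17.9, -64.4]
1.6 [-12.6, -0.0, -0.0, -0.0, -19.3, -66.9]
1.62 [-13.1, -0.0, -0.0, 0.0, -20.7, -69.2]
1.64 [-13.6, -0.0, -0.0, 0.0, -22.2, -71.6]
1.65 [-13.9, -0.0, -0.0, 0.0, -23.0, -72.8]
1.66 [-14.2, -0.0, -0.0, -0.0, -23.7, -73.9]
```

{"op": "carry_out", "data": {"commands": [[-1.3,0,0,0,-0.4,-7.1,-1],[-2.5,0,0,0,-1.1,-14.1,-1],[-3.8,0,0,0,-2.2,-21.1,-1],[-5.1,0,0,0,-3.7,-28,-1],[-6.3,0,0,0,-5.5,-34.8,-1],[-7.6,0,0,0,-7.6,-41.5,-1],[-8.8,0,0,0,-10,-48.1,-1],[-10.1,0,0,0,-12.8,-54.5,-1],[-11.1,0,0,0,-15.2,-59.5,-1],[-11.1,0,0,0,-15.2,-59.5,-1],[-11.1,0,0,0,-15.2,-59.5,-1]]}}

```text
time_s: 7.6
ee_pos: [482.0, 124.1, 239.4]
ee_rot: [-177.2, -0.1, 177.3]
force: [-0.4, -6.7, -2.3]
gripper_width: 7.1
gripper_force: 25.0
```

Run:
```python
from h import *
t=lambda a:35-(a-.255)*35/1.385
s=state();print(s['force'],s['ee_pos'],gp(1.54,t(1.54))[0])
M=R.from_euler('xyz',s['ee_rot'],degrees=True).as_matrix();r=s['ee_pos']-19*M[:,2]-H
print('angle',np.arctan2(-r@SM[:,0],-r[2])-.3218, np.hypot(r@SM[:,0],r[2]))
a=grab_frame('wrist')[:,:,::-1];b=grab_frame('side')[65:205,230:370,::-1]
cv2.imwrite('pics/w3.png',np.hstack([a,cv2.copyMakeBorder(cv2.resize(b,(400,400),interpolation=cv2.INTER_CUBIC),0,0,0,0,0)[:,:]])[:,240:])
p0,M0=gp(1.54,t(1.54))
b={'ee_pos':p0,'ee_rot':R.from_matrix(M0).as_euler('xyz',degrees=True)}
for a in [1.56,1.58,1.6,1.62,1.64,1.65,1.66,1.67,1.68]: print(round(a,2),rel(*gp(a,t(a)),b))
```

```text
[-0.37250903 -6.67209597 -2.30455007] [481.99565375 124.08875489 239.39210644] [484.38195631 125.82905681 241.84631764]
angle 1.5268026664530772 139.91026183086043
1.56 [-0.5, -0.0, -0.0, -0.0, -0.8, -2.7]
1.58 [-1.0, -0.0, -0.0, -0.0, -1.6, -5.3]
1.6 [-1.5, -0.0, -0.0, -0.0, -2.5, -8.0]
1.62 [-2.0, -0.0, -0.0, 0.0, -3.5, -10.6]
1.64 [-2.5, -0.0, -0.0, 0.0, -4.5, -13.2]
1.65 [-2.8, -0.0, -0.0, 0.0, -5.0, -14.5]
1.66 [-3.0, -0.0, -0.0, -0.0, -5.6, -15.8]
1.67 [-3.3, -0.0, -0.0, 0.0, -6.1, -17.1]
1.68 [-3.5, -0.0, -0.0, 0.0, -6.7, -18.3]
```

View pics/w3.png

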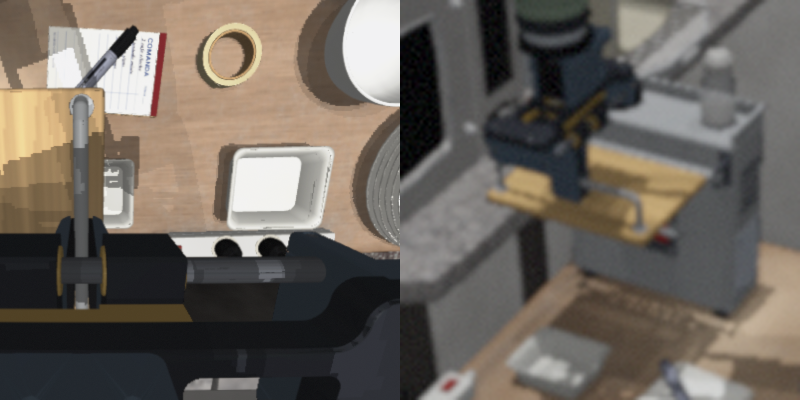

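The leaf is almost level and held by the rail; the red catch shows at crop (660,238). I'll ease it up past the catch.

{"op": "carry_out", "data": {"commands": [[-0.5,0,0,0,-0.8,-2.7,-1],[-1,0,0,0,-1.6,-5.3,-1],[-1.5,0,0,0,-2.5,-8,-1],[-2,0,0,0,-3.5,-10.6,-1],[-2.5,0,0,0,-4.5,-13.2,-1],[-2.8,0,0,0,-5,-14.5,-1],[-2.8,0,0,0,-5,-14.5,-1]]}}

```text
time_s: 8.4
ee_pos: [481.8, 120.1, 253.8]
ee_rot: [179.9, -0.1, 177.3]
force: [0.2, -6.1, -5.7]
gripper_width: 7.2
gripper_force: 25.0
```

{"op": "carry_out", "data": {"commands": [[0,0,0,0,-0.5,-1.3,-1],[0,0,0,0,-0.5,-1.3,-1]]}}

```text
time_s: 8.6
ee_pos: [481.8, 119.6, 254.9]
ee_rot: [180.0, -0.1, 177.3]
force: [0.6, -6.2, -6.1]
gripper_width: 6.9
gripper_force: 25.0
```

Run:
```python
from h import *
s=state();print(s['force'],s['ee_pos'],s['ee_rot'])
M=R.from_euler('xyz',s['ee_rot'],degrees=True).as_matrix();r=s['ee_pos']-19*M[:,2]-H
print('angle',np.arctan2(-r@SM[:,0],-r[2])-.3218, np.hypot(r@SM[:,0],r[2]))
b=grab_frame('side')[100:190,270:370,::-1]
cv2.imwrite('pics/s4.png',cv2.resize(b,None,fx=6,fy=6,interpolation=cv2.INTER_CUBIC))
```

```text
[ 0.5649281  -6.1502453  -6.11493332] [481.78797394 119.55217867 254.94055946] [ 1.79954537e+02 -9.12137972e-02  1.77285032e+02]
angle 1.6448459757280647 139.89006832827448
```

View pics/s4.png

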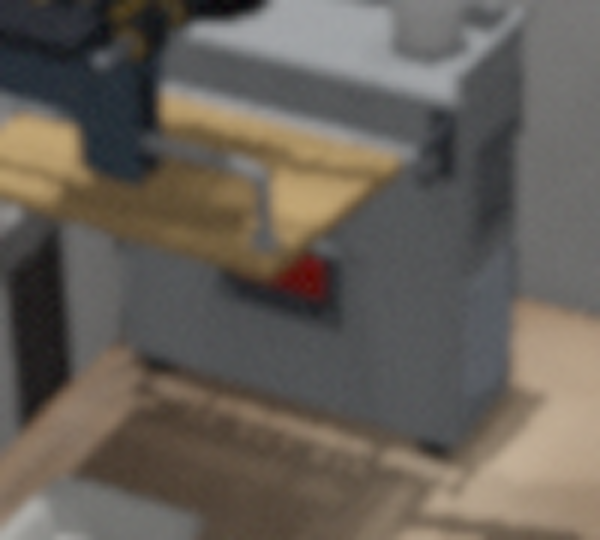

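The catch is at crop (305,275) and a wire end shows near (330,250), but whether the brace has seated isn't clear. I'll nudge slightly higher and watch the force.

{"op": "carry_out", "data": {"commands": [[0,0,0,0,-0.5,-1.2,-1],[0,0,0,0,-1,-2.4,-1],[0,0,0,0,-1,-2.4,-1]]}}

```text
time_s: 8.95
ee_pos: [481.8, 118.6, 257.3]
ee_rot: [180.0, -0.1, 177.3]
force: [1.2, -4.9, -5.7]
gripper_width: 7.1
gripper_force: 25.0
```

Run:
```python
from h import *
s=state();print(s['force'],s['ee_pos'],s['ee_rot'])
M=R.from_euler('xyz',s['ee_rot'],degrees=True).as_matrix();r=s['ee_pos']-19*M[:,2]-H
print('angle',np.arctan2(-r@SM[:,0],-r[2])-.3218)
p0,M0=gp(1.675,0); b={'ee_pos':p0,'ee_rot':R.from_matrix(M0).as_euler('xyz',degrees=True)}
for a in [1.66,1.64,1.62,1.6,1.58,1.57]: print(round(a,2),rel(*gp(a,0),b))
```

```text
[ 1.22846791 -4.92101797 -5.66289084] [481.75575275 118.57656075 257.30021018] [ 1.79956199e+02 -9.15110516e-02  1.77288671e+02]
angle 1.6630950221619418
1.66 [0.0, -0.0, 0.0, 0.0, 0.9, 2.0]
1.64 [0.0, -0.0, 0.0, 0.0, 2.0, 4.6]
1.62 [0.0, -0.0, 0.0, 0.0, 3.0, 7.2]
1.6 [0.0, -0.0, 0.0, 0.0, 4.0, 9.9]
1.58 [0.0, -0.0, 0.0, 0.0, 5.0, 12.6]
1.57 [0.0, -0.0, 0.0, 0.0, 5.4, 13.9]
```

{"op": "carry_out", "data": {"commands": [[0,0,0,0,0.9,2,-1],[0,0,0,0,2,4.6,-1],[0,0,0,0,3,7.2,-1],[0,0,0,0,4,9.9,-1],[0,0,0,0,4,9.9,-1]]}}

```text
time_s: 9.45
ee_pos: [481.9, 122.5, 247.7]
ee_rot: [180.0, -0.1, 177.3]
force: [0.7, -4.9, -4.6]
gripper_width: 7.3
gripper_force: 25.0
```

{"op": "carry_out", "data": {"commands": [[0,0,0,0,1,2.7,-1],[0,0,0,0,1,2.7,-1]]}}

```text
time_s: 9.65
ee_pos: [482.0, 123.4, 245.1]
ee_rot: [180.0, -0.1, 177.3]
force: [0.8, -6.7, -4.7]
gripper_width: 7.4
gripper_force: 25.0
```

{"op": "carry_out", "data": {"commands": [[0,0,0,0,0.4,1.3,-1],[0,0,0,0,0.4,1.3,-1]]}}

```text
time_s: 9.85
ee_pos: [482.0, 123.7, 244.1]
ee_rot: [180.0, -0.1, 177.3]
force: [0.5, -6.2, -3.0]
gripper_width: 7.2
gripper_force: 25.0
```

{"op": "carry_out", "data": {"commands": [[0,0,0,0,0.3,1.3,-1],[0,0,0,0,0.3,1.3,-1]]}}

```text
time_s: 10.05
ee_pos: [482.0, 124.0, 243.4]
ee_rot: [180.0, -0.0, 177.3]
force: [-1.2, -6.7, 0.3]
gripper_width: 7.3
gripper_force: 25.0
```

Run:
```python
from h import *
s=state();print(s['force'],s['ee_pos'],s['gripper_width'])
b=grab_frame('side')[100:190,270:370,::-1]
cv2.imwrite('pics/s5.png',cv2.resize(b,None,fx=6,fy=6,interpolation=cv2.INTER_CUBIC))
```

```text
[-1.15485142 -6.67054879  0.29525539] [482.03813456 123.98767538 243.35026332] 7.283654001338796
```

The load has moved off the gripper (Fz≈0 and the leaf resists further lowering), so the brace is bearing. I'll release and withdraw upward.

{"op": "carry_out", "data": {"commands": [[0,0,0,0,0,0,-0.7],[0,0,0,0,0,0,-0.5],[0,0,0,0,0,0,-0.35],[0,0,0,0,0,-20,-0.35],[0,0,0,0,0,-60,-0.35],[0,0,0,0,0,-100,-0.35],[0,0,0,0,0,-150,-0.35],[0,0,0,0,50,-150,0],[0,0,0,0,100,-150,0],[0,0,0,0,100,-150,0]]}}

```text
time_s: 11.1
ee_pos: [487.0, 230.0, 393.0]
ee_rot: [179.6, -0.0, 177.6]
force: [-0.2, 0.2, -1.1]
gripper_width: 45.3
gripper_force: 0.0
```

Run:
```python
from h import *
import pickle
s=state();print(s['ee_pos'],s['ee_rot'])
pickle.dump(s,open('w6.pkl','wb'))
w=grab_frame('wrist')[:,:,::-1];cv2.imwrite('pics/w6full.png',w)
b=grab_frame('side')[90:190,260:360,::-1];t=grab_frame('top')[:,:,::-1];cv2.imwrite('pics/t6full.png',t)
cv2.imwrite('pics/s6.png',np.hstack([cv2.resize(w[:280],(420,184)),cv2.resize(w[:280],(1,184))]) if 0 else np.vstack([np.hstack([cv2.resize(b,(350,350),interpolation=cv2.INTER_CUBIC),cv2.resize(t[90:190,350:450],(350,350),interpolation=cv2.INTER_CUBIC)]),cv2.resize(w[:260],(700,284))[:240]]))
```

```text
[486.97128206 229.98699851 393.02765533] [ 1.79608857e+02 -4.65628452e-02  1.77626512e+02]
```

View pics/s6.png

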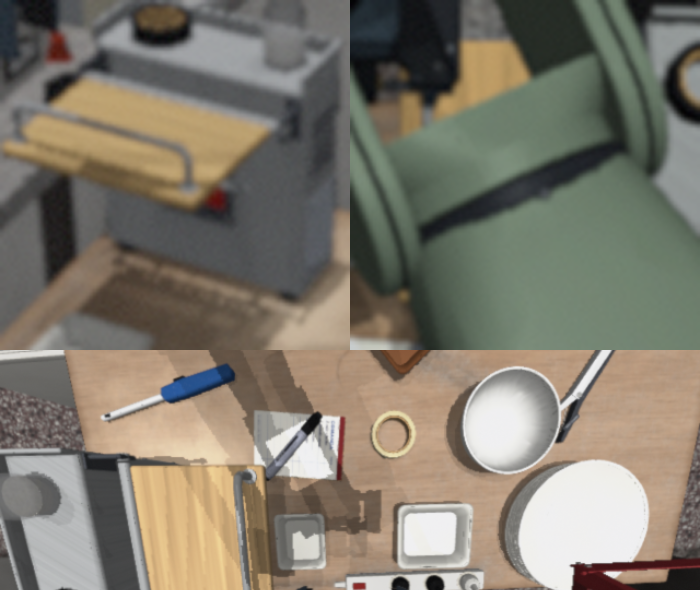

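The leaf stands level by itself (side crop), with the brace bearing on the catch. The wrist view shows the dish at about (398–473, 503–568) of the montage. Next I measure the dish and the rail.

Run:
```python
from h import *
import pickle
s=pickle.load(open('w6.pkl','rb'))
w=cv2.cvtColor(cv2.imread('pics/w6full.png'),cv2.COLOR_BGR2HSV)
for th in (120,140,160):
    m=((w[...,1]<50)&(w[...,2]>th)).astype(np.uint8)*255;m[:,:345]=0;m[:,440:]=0;m[:130]=0;m[201:]=0
    for c in cv2.findContours(m,cv2.RETR_EXTERNAL,cv2.CHAIN_APPROX_SIMPLE)[0]:
        if cv2.contourArea(c)>1000:
            r=cv2.minAreaRect(c);p=onz('wrist',cv2.boxPoints(r),38,s);x,y,ww,h=cv2.boundingRect(c);print(th,r,(x,y,ww,h),p.mean(0).round(1),p.round(0)[:,:2].tolist(),'quad',onz('wrist',[q[0] for q in cv2.approxPolyDP(c,6,True)],38,s).round(0)[:,:2].tolist())
# rail column
g=w[150:200,210:240]; print([ (r,np.where((w[r,212:245,1]<45)&(w[r,212:245,2]>110))[0]+212) for r in (140,160,180)])
print('pred rail px',proj('wrist',[rail(1.571)+SM[:,1]*k for k in(-75,0)],s),rail(1.571))
print('board edges pred', proj('wrist',[H-SM[:,0]*r+np.array([0,0,6])-SM[:,1]*100 for r in(0,150)],s))
```

```text
120 ((397.5, 170.0), (60.0, 69.0), 90.0) (363, 140, 70, 61) [501.5 377.7  38. ] [[442.0, 313.0], [447.0, 440.0], [561.0, 446.0], [556.0, 312.0]] quad [[451.0, 438.0], [446.0, 320.0], [552.0, 314.0], [561.0, 431.0]]
140 ((397.5, 170.0), (60.0, 69.0), 90.0) (363, 140, 70, 61) [501.5 377.7  38. ] [[442.0, 313.0], [447.0, 440.0], [561.0, 446.0], [556.0, 312.0]] quad [[451.0, 438.0], [448.0, 318.0], [552.0, 314.0], [557.0, 434.0]]
160 ((397.5, 170.0), (60.0, 69.0), 90.0) (363, 140, 70, 61) [501.5 377.7  38. ] [[442.0, 313.0], [447.0, 440.0], [561.0, 446.0], [556.0, 312.0]] quad [[451.0, 438.0], [448.0, 320.0], [548.0, 312.0], [557.0, 434.0]]
[(140, array([215, 217, 218, 219])), (160, array([217, 218, 219, 220, 221])), (180, array([219, 220]))]
pred rail px [[217.37449711 125.24950237]
 [223.28164408 196.28032412]] [484.35872261 125.33638724 265.0333801 ]
board edges pred [[110.18388252 102.98100019]
 [240.6434595  102.78377762]]
```

Run:
```python
from h import *
print(rel([498,321.5,393],rot(0)),rel([498,321.5,90],rot(0)))
```

```text
[0.2, -0.0, 0.0, -6.6, 97.1, 0.7] [0.2, -0.0, 0.0, -6.8, 96.2, 303.7]
```

{"op": "carry_out", "data": {"commands": [[0,0,0,-6.7,50,0,0],[0,0,0,-6.7,97,20,0],[0,0,0,-6.7,96.5,70,0],[0,0,0,-6.7,96.5,120,0],[0,0,0,-6.7,96.5,170,0],[0,0,0,-6.7,96.5,220,0],[0,0,0,-6.7,96.5,265,0],[0,0,0,-6.7,96.5,300,0],[0,0,0,-6.7,96.5,303,0],[0,0,0,-6.7,96.5,303,0]]}}

```text
time_s: 12.25
ee_pos: [498.9, 321.0, 91.4]
ee_rot: [179.8, -0.0, 177.2]
force: [1.0, 0.4, 0.2]
gripper_width: 45.6
gripper_force: 0.0
```

Run:
```python
from h import *
s=state();print(s['ee_pos'],s['ee_rot'])
w=grab_frame('wrist')[:,:,::-1];b=grab_frame('side')[180:280,200:300,::-1]
cv2.imwrite('pics/s7.png',np.hstack([w[50:350,150:500],cv2.resize(b,(300,300),interpolation=cv2.INTER_CUBIC)]))
print(rel([498,321.5,11],rot(0)))
```

```text
[498.89811801 320.96568957  91.37040492] [ 1.79816132e+02 -1.32495215e-02  1.77196347e+02]
[0.3, 0.2, -0.1, 2.4, -1.3, 82.5]
```

View pics/s7.png

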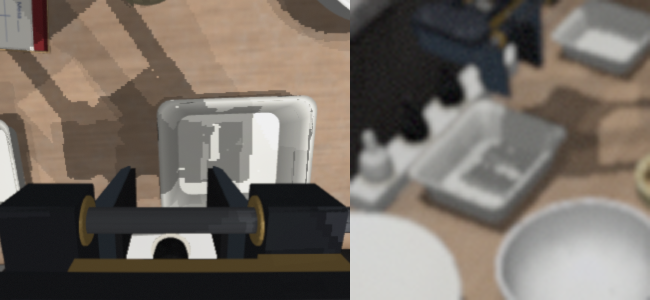

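The dish rim spans crop columns 158–317 and the tool plane is at 171, so the tool is 53 mm from the dish centre, within 2 mm of the wall middle. I'll descend and pinch.

{"op": "carry_out", "data": {"commands": [[0,0,0,1,-1,35,0],[0,0,0,1,-1,60,0],[0,0,0,1,-1,72,0],[0,0,0,1,-1,79,0],[0,0,0,1,-1,79,0],[0,0,0,1,-1,79,-1],[0,0,0,1,-1,79,-1],[0,0,0,1,-1,79,-1],[0,0,0,1,-1,79,-1],[0,0,0,1,-1,79,-1],[0,0,0,1,-1,79,-1],[0,0,0,1,-1,79,-1]], "force": 25}}

```text
time_s: 13.55
ee_pos: [497.4, 321.1, 12.3]
ee_rot: [179.8, 0.0, 177.3]
force: [-0.3, -1.6, 4.1]
gripper_width: 9.6
gripper_force: 25.0
```

Run:
```python
from h import *
s=state();print(s['ee_pos'],s['ee_rot'],s['force'],s['gripper_width'])
```

```text
[497.39637943 321.06346468  12.2668976 ] [1.79809606e+02 9.55613920e-03 1.77286633e+02] [-0.34412854 -1.64602526  4.07985476] 9.598422292641697
```

Run:
```python
from h import *
M=rot(0)@R.from_euler('z',90,degrees=True).as_matrix()
print(R.from_matrix(M).as_euler('xyz',degrees=True),rel([425.6,56.6,335],M))
```

```text
[180.    0.   87.3] [0.2, -0.1, 90.0, 59.1, -266.5, -323.6]
```

{"op": "carry_out", "data": {"commands": [[0,0,0,0,0,-10,-1],[0,0,0,0,0,-30,-1],[0,0,0,0,0,-60,-1],[0,0,0,0,0,-100,-1],[0,0,0,0,0,-145,-1],[0,0,0,0,0,-190,-1],[0,0,0,0,0,-235,-1],[0,0,0,0,0,-275,-1],[0,0,0,0,0,-305,-1],[0,0,0,0,0,-323,-1],[0,0,4,2,-8,-323,-1],[0,0,10,6,-25,-323,-1],[0,0,17,11,-47,-323,-1],[0,0,24,16,-70,-323,-1]]}}

```text
time_s: 14.95
ee_pos: [477.4, 250.3, 334.7]
ee_rot: [179.8, -0.1, 153.0]
force: [0.5, -0.5, -2.1]
gripper_width: 9.8
gripper_force: 25.0
```

Run:
```python
from h import *
M=rot(0)@R.from_euler('z',90,degrees=True).as_matrix()
s=state();print(s['ee_pos'],s['ee_rot'],s['force'],s['gripper_width'])
print(rel([425.6,56.6,335],M))
```

```text
[477.35366025 250.2683894  334.6949713 ] [ 1.79845469e+02 -1.03122982e-01  1.53033921e+02] [ 0.52469128 -0.50433589 -2.13336458] 9.804506246053052
[0.1, -0.2, 65.7, -41.7, -196.1, -0.9]
```

{"op": "carry_out", "data": {"commands": [[0,0,6,-4,-18,0,-1],[0,0,13,-8,-39,0,-1],[0,0,20,-13,-60,0,-1],[0,0,27,-17,-81,0,-1],[0,0,34,-22,-102,0,-1],[0,0,41,-26,-123,0,-1],[0,0,48,-31,-144,0,-1],[0,0,55,-35,-164,0,-1],[0,0,60,-38,-180,0,-1],[0,0,64,-41,-191,0,-1],[0,0,65.7,-41.7,-196,0,-1],[0,0,65.7,-41.7,-196,0,-1],[0,0,65.7,-41.7,-196,0,-1]]}}

```text
time_s: 16.25
ee_pos: [427.1, 57.4, 334.1]
ee_rot: [180.0, -0.2, 87.6]
force: [0.6, 0.4, -0.6]
gripper_width: 9.6
gripper_force: 25.0
```

Run:
```python
from h import *
M=rot(0)@R.from_euler('z',90,degrees=True).as_matrix()
s=state();print(s['ee_pos'],s['ee_rot'],s['force'],s['gripper_width'])
print(rel([425.6,56.6,245],M))
w=grab_frame('wrist')[:,:,::-1];b=grab_frame('side')[60:180,260:380,::-1]
cv2.imwrite('pics/s8.png',np.hstack([w[:300,100:550],cv2.resize(b,(300,300),interpolation=cv2.INTER_CUBIC)]))
```

```text
[427.11455453  57.42887214 334.14563934] [179.99308904  -0.22499961  87.64237447] [ 0.60643631  0.38602229 -0.56085016] 9.576922874457095
[0.0, -0.2, 0.3, -1.2, -1.5, 89.1]
```

View pics/s8.png

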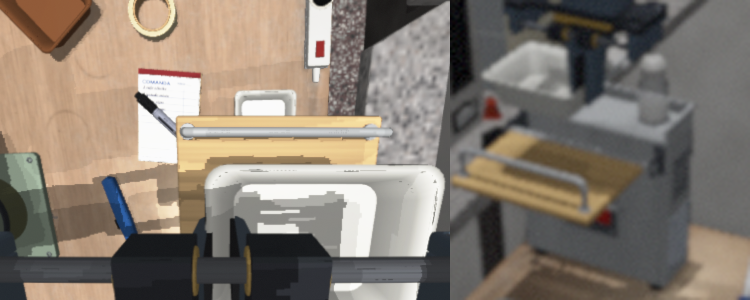

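The dish hangs level over the leaf, its near rim (row 165) parallel to the rail (row 132) and on the station side of it. I'll lower it slowly.

{"op": "carry_out", "data": {"commands": [[0,0,0.3,-1.2,-1.5,25,-1],[0,0,0.3,-1.2,-1.5,50,-1],[0,0,0.3,-1.2,-1.5,70,-1],[0,0,0.3,-1.2,-1.5,82,-1],[0,0,0.3,-1.2,-1.5,88,-1],[0,0,0.3,-1.2,-1.5,90,-1],[0,0,0.3,-1.2,-1.5,92,-1],[0,0,0.3,-1.2,-1.5,92,-1]]}}

```text
time_s: 17.15
ee_pos: [426.0, 56.3, 242.6]
ee_rot: [179.9, -0.2, 87.3]
force: [-0.2, 0.2, -0.5]
gripper_width: 9.7
gripper_force: 25.0
```

{"op": "carry_out", "data": {"commands": [[0,0,0,0,0,1.5,-1],[0,0,0,0,0,2,-1],[0,0,0,0,0,2,-1]]}}

```text
time_s: 17.45
ee_pos: [425.6, 56.2, 240.2]
ee_rot: [180.0, -0.2, 87.3]
force: [0.1, 0.0, -0.3]
gripper_width: 9.9
gripper_force: 25.0
```

{"op": "carry_out", "data": {"commands": [[0,0,0,0,0,0.8,-1],[0,0,0,0,0,1.2,-1],[0,0,0,0,0,1.2,-1]]}}

```text
time_s: 17.75
ee_pos: [425.5, 56.2, 238.8]
ee_rot: [-180.0, -0.2, 87.3]
force: [0.8, -0.0, -1.5]
gripper_width: 9.7
gripper_force: 25.0
```

{"op": "carry_out", "data": {"commands": [[0,0,0,0,0,0.6,-1],[0,0,0,0,0,1,-1],[0,0,0,0,0,1,-1]]}}

```text
time_s: 18.05
ee_pos: [425.6, 56.3, 238.3]
ee_rot: [180.0, -0.2, 87.3]
force: [-0.9, 0.8, 2.7]
gripper_width: 9.8
gripper_force: 25.0
```

{"op": "carry_out", "data": {"commands": [[0,0,0,0,0,0.5,-1],[0,0,0,0,0,0.8,-1],[0,0,0,0,0,0.8,-1]]}}

```text
time_s: 18.35
ee_pos: [425.7, 56.3, 238.2]
ee_rot: [179.9, -0.2, 87.3]
force: [-3.4, 0.9, 7.3]
gripper_width: 9.9
gripper_force: 25.0
```

Contact is firm at the expected height. I'll open and withdraw.

{"op": "carry_out", "data": {"commands": [[0,0,0,0,0,-0.8,-0.75],[0,0,0,0,0,-0.8,-0.5],[0,0,0,0,0,-0.8,-0.3],[0,0,0,0,0,-0.8,-0.3],[0,0,0,0,0,-0.8,-0.3],[0,0,0,0,0,-10,-0.3],[0,0,0,0,0,-30,-0.3],[0,0,0,0,0,-65,-0.3],[0,0,0,0,0,-110,-0.3],[0,0,0,0,0,-150,-0.3],[0,0,0,20,0,-150,-0.3],[0,0,0,70,0,-150,-0.3],[0,0,0,120,0,-150,-0.3],[0,0,0,170,0,-150,-0.3],[0,0,0,200,0,-150,-0.3],[0,0,0,200,0,-150,-0.3],[0,0,0,200,0,-150,-0.3]]}}

```text
time_s: 20.05
ee_pos: [434.9, 255.7, 387.9]
ee_rot: [-180.0, -0.2, 87.4]
force: [0.9, 0.1, -0.8]
gripper_width: 31.7
gripper_force: 0.0
```

Run:
```python
from h import *
s=state();print(s['ee_pos'],s['force'])
w=grab_frame('wrist')[:,:,::-1];b=grab_frame('side')[75:195,230:350,::-1];t=grab_frame('top')[80:280,150:480,::-1]
cv2.imwrite('pics/s9.png',np.hstack([cv2.resize(b,(300,300),interpolation=cv2.INTER_CUBIC),cv2.resize(t,(495,300))]))
```

```text
[434.94925033 255.68988304 387.90319492] [ 0.86265505  0.06395125 -0.75927918]
```

View pics/s9.png

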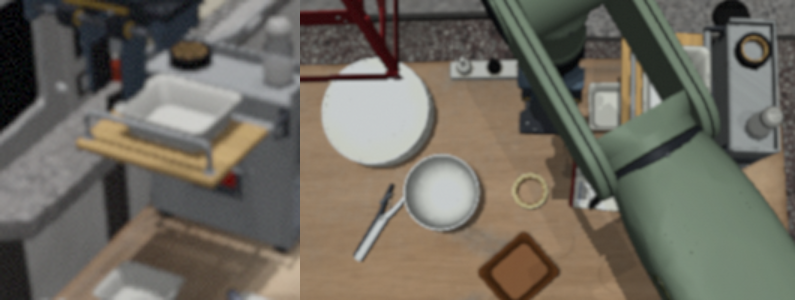

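The dish sits flat on the level leaf between the rail and the station (side crop around (185,108)), and the bystanders are unmoved. I'm handing in the job.

```bash
python3 -c "
from workcell import workorder
print(workorder.job_done())"
```

```text
the job is handed in; nothing more can be done
None
```

I lifted the leaf and seated it on its brace, standing level, then set the white dish flat on it between the rail and the station. I handed the job in at about 20 s of the 56 s allowed. The foot on the catch was hidden, so seating was judged from the force dropping to zero and the leaf staying level when released.

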